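Put the two-tier serving stand together

TASK

Put the two-tier serving stand on the worktop together: first slip the tall wooden spacer over the steel post so that it stands upright on the blue base plate, then lower the blue dish with the raised collar over the post until it rests level on the spacer, and let go. Set both pieces down rather than dropping them, and leave the short wooden ring where it is.

Things in the scene. Friction and masses are not known exactly. Their poses are not given: they have to be found in the camera images.
- stand: The stand's lower tier, fixed: a round blue plate, 180 mm across, rim 18 mm high, with an upright steel post at its centre. Origin: centre of the underside, on the worktop and the post's axis; z up along the post. The plate's flat inner floor, 150 mm across, lies 8 mm above the origin; the post is 12 mm thick, its tip 92 mm above the origin, the last 10 mm tapered to 5 mm.
- spacer: The tall wooden spacer: a loose plain ring, 52 mm outside diameter, 30 mm bore right through, 60 mm tall, about 55 g, standing upright on the worktop at the start. Origin: centre of its underside; z is up along its bore. On the stand its underside rests on the plate's inner floor. It is too wide to pass through the dish's hole.
- dish: The upper dish: loose, round, blue, 130 mm across, rim 16 mm high, floor 5 mm thick, with an upright central collar to hold it by: 36 mm outside diameter, top 42 mm above the underside, 28 mm hole through collar and floor. About 110 g, stands upright. Origin: centre of its underside; z up. On the stand it rests on the spacer. A like dish without collar or hole stands near it, not wanted.
- short_ring: A short wooden ring, not wanted for the stand: same wood, 52 mm outside diameter and 30 mm bore as the spacer but only 25 mm tall. Loose on the worktop, to be left where it is. Origin: centre of its underside; z is up.
Things that resemble listed ones, but are neither listed nor needed, are in the scene too. Leave any pink look-alike of the stand alone.

How it is judged:
On the way, in this order (a step that is already met when the one before it is completed fails the run):
1. the tall spacer stands on the base plate round the post, let go (horizontal distance between spacer and stand below 0.013 m and z of spacer in the frame of stand below 0.012 m and angle between spacer's own z axis and vertical below 0.12 rad and contact force between spacer and the fingers below 0.1 N), for 0.2 s.
2. the dish rests on the spacer round the post, let go (horizontal distance between dish and stand below 0.013 m and z of dish in the frame of stand between 0.064 and 0.072 m and angle between dish's own z axis and vertical below 0.12 rad and contact force between dish and the fingers below 0.1 N), for 0.2 s.
At the end, for the whole second after the job is handed in: Spacer round the post on the base plate (within 13 mm, underside under 12 mm up), dish right way up on it (within 13 mm, underside 64 to 72 mm above the stand's), both at rest and tilted under 7 degrees; the short ring within 40 mm of its start (horizontal distance between each of spacer, dish and stand below 0.013 m and z of spacer in the frame of stand below 0.012 m and angle between each of spacer, dish's own z axis and vertical below 0.12 rad and z of dish in the frame of stand between 0.064 and 0.072 m and linear speed of each of spacer, dish below 0.02 m/s and distance of short_ring from where it was at the start of the episode below 0.04 m); the robot touches nothing.
It fails at once if the short ring is taken or pushed away (more than 40 mm) (distance of short_ring from where it was at the start of the episode above 0.04 m).
It fails at once if the spacer is dropped (falls faster than 0.7 m/s, some 25 mm, out of the fingers) (contact force between spacer and the fingers below 0.1 N and linear speed of spacer above 0.7 m/s).
It fails at once if the dish is dropped (falls faster than 0.7 m/s, some 25 mm, out of the fingers) (contact force between dish and the fingers below 0.1 N and linear speed of dish above 0.7 m/s).
It also fails if it takes over 48 s, if anything falls off the work surface, if the arm or the gripper's body presses on something with over 40 N, if the wrist force passes 120 N, or if a joint passes its speed limit or range.

ROBOT

A 6-joint arm with a two-finger parallel gripper is mounted at the origin on the work surface. World frame = base frame: x ahead of the robot, y to its left, z up, the work surface at z = 0. Lengths are in m, angles in rad, forces in N, time in s.
With the tool pointing down it reaches from about 0.425 to 0.95 m from the base axis. Payload 14.7 kg.
Tool frame: the origin (TCP) lies on the front face of the gripper's body, between the roots of the fingers; the fingertips stand 73 mm ahead of it and the grasp point (between the pads) lies 54 mm ahead of it; y points along the fingers, z is the direction in which the jaws open and shut, and the axes are right-handed (so a half turn about y gives the same grasp; the last joint's range is limited). The gripper opens to 85 mm and grips with 20 to 120 N. Pads are 22 mm wide; open, the fingers measure 114 mm over their backs; the gripper's body (76 mm by 85 mm) begins 54 mm behind the grasp point. The pads swing forward as they close: fully open they stand 13 mm farther back than shut.
Start: joints at [-1.328, 0.48, 1.596, -0, 1.065, -0.047], TCP at [0.186, -0.623, 0.304] pointing down, gripper open.
Joint ranges: [-2.75, 2.75], [-0.82, 2.05], [0.23, 2.67], [-1.56, 4.7], [0.09, 2.69], [-2.92, 2.92]. Speed limits (rad/s): [1.89, 1.89, 2.39, 3.01, 3.01, 3.01].

INTERFACE

Orientations are given as a rotation vector (axis times angle).
In Python, from bench import r gives the robot as it stands.
- The arm moves only by the tool carry_out, never from a script. Its argument "increments" is one flat list of numbers, 7 for each row, row after row: the opening, from 0 (shut) to 1 (fully open), then the shift along the tool's x, y, z in mm, then the turn, a rotation vector about the tool's x, y, z in rad. In form: [hand, x, y, z, wx, wy, wz, hand, x, y, z, wx, wy, wz, ...]. A call has 1 to 20 rows; each row shifts and turns the commanded pose from where the row before left it, along the tool's axes as they then stand; what a row does not reach is not made up. A row lasts 1/10 s, in which the tool goes at most 50 mm and 8.59 degrees, less where a joint would pass 70% of its speed; a pose out of reach is approached as far as the arm can. A call with a gripper value outside its range is refused whole. The fingers move at their own pace and stop on an object; "grip_force" is the grip in N (left out, the last holds). Time passes only in rows, so rows that do not move let the fingers close. It gives the time, the measured TCP pose, the force and the opening at its end, in the units of the state.
- r.state(): the state, without advancing time (a new reading comes with each control period).
- r.get_image(name): name is "side" or "top" or "wrist"; returns a dict with "frame" (384x512x3 uint8, red, green, blue), "intrinsics" (3x3 intrinsics, pixels), "R" (3x3) and "t" (3): a world point X has camera coordinates R X + t; the wrist camera has in their place "hand_eye" (4x4, takes a point from camera to tool coordinates, whose origin is the TCP and whose axes are the tool frame's). Camera axes: x right, y down, z forward; pixel columns grow to the right and rows downward; lengths in m; the calibration is good to about 2 mm. The wrist camera is an equidistant fisheye: a pixel r from the principal point sees the ray r / f radians off the axis. A picture is of the moment at which its call begins: read the wrist's pose just before it. There is no depth.
- r.sign_off(): hands the job in, once; it reports no verdict.
The state is a dict: "time_s": time; "q": joint angles; "joint_vel": joint speeds; "joint_efforts": joint torques, N m; "tcp_pos": TCP position; "tool_rot": TCP orientation; "ft_force": force on the tool from outside, world axes, zero at the start; "moment": the same for the moment, N m; "finger_gap": finger opening in m.
Only numpy, scipy, OpenCV 4.12 (cv2) and the standard library are available. Lean on these libraries where they do the work, as an engineer would, in place of code of your own. Each camera call takes 0.05 s, during which the arm holds its last target.

## Working session

There is one attempt and no reset: what is moved stays moved. The work goes in short steps, Python scripts to look and compute and a tool call to move; the robot and the scene stay as the last step left them, time stands still between calls to the robot, and variables do not carry over. Pictures are saved under pics/ and viewed, and the job is handed in when it is done.

Besides the shell and the picture viewer there is one more tool, called after "Call:" as name(argument=value, ...), one argument or row to a line, values as JSON. carry_out: Moves the arm, as the interface text tells. Its arguments: {"type":"object","properties":{"increments":{"type":"array"},"grip_force":{"type":"number"}},"required":["increments"]}

```bash
mkdir -p pics; ls
python3 - <<'E'
from bench import r
import cv2
s=r.state();print(s)
for n in("side","top","wrist"):
    d=r.get_image(n);cv2.imwrite(f"pics/{n}0.png",d["frame"][:,:,::-1])
    for k in d:
        if k!="frame":print(n,k,d[k].tolist() if hasattr(d[k],'tolist') else d[k])
E
```

```text
pics
{'time_s': 0.0, 'q': array([-1.32759926e+00,  4.80846971e-01,  1.59685670e+00,  1.59473903e-05,
        1.06509160e+00, -4.65879598e-02]), 'joint_vel': array([-0.00133948,  0.00151835,  0.00033641,  0.00016328,  0.00081036,
       -0.00144291]), 'joint_efforts': array([ 5.26632466e-04, -9.50644612e+01, -4.30180728e+01, -2.17580550e-04,
        1.20217577e-02, -3.71999408e-05]), 'tcp_pos': array([ 0.18569094, -0.62258385,  0.30326891]), 'tool_rot': array([-0.30154424,  2.06713551, -2.06463398]), 'ft_force': array([-0.01029221,  0.17175656,  0.742671  ]), 'moment': array([-0.07368551,  0.02711344,  0.0406446 ]), 'finger_gap': 0.08524199783363029}
side intrinsics [[383.8347085973643, 0.0, 255.0277745252556], [0.0, 383.8347085973643, 187.55762827164833], [0.0, 0.0, 1.0]]
side R [[0.9898390257855476, -0.14217854668577684, -0.00199095309794649], [-0.08044068116743237, -0.5483678017189847, -0.8323593279655171], [0.11725186499684058, 0.8240618999202718, -0.5542327897684818]]
side t [-0.4581694111684586, 0.07906852929143683, 0.8620106847628314]
top intrinsics [[356.55571932389034, 0.0, 257.32882124674035], [0.0, 356.55571932389034, 190.79341783734583], [0.0, 0.0, 1.0]]
top R [[0.021367837315043398, -0.9997548421615097, 0.005802680681614207], [-0.9913318020873034, -0.02193965888265984, -0.12953729014631987], [0.12963284189902335, -0.002984450154963689, -0.9915575723872292]]
top t [0.002438296745248056, 0.4530998272835328, 0.7013605672839259]
wrist intrinsics [[297.3186396354542, 0.0, 262.0535007414986], [0.0, 297.3186396354542, 194.8350330904346], [0.0, 0.0, 1.0]]
wrist hand_eye [[9.6026708130636e-06, 0.9609565390716944, 0.2766993493363116, -0.07018639689116907], [0.0007374565695950812, -0.27669928091373275, 0.960956275852148, -0.07013880055421162], [0.9999997280327608, 0.0001948260061881557, -0.0007113207649426142, 0.0008593843678090796], [0.0, 0.0, 0.0, 1.0]]
```

View pics/side0.png

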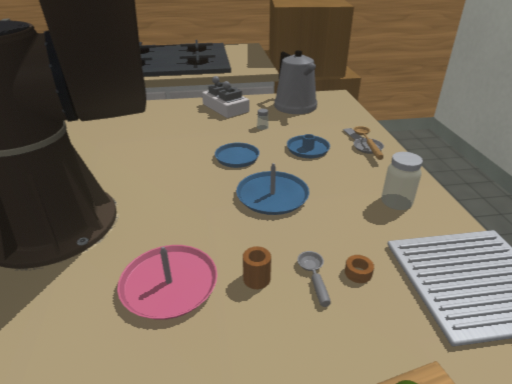

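View pics/top0.png

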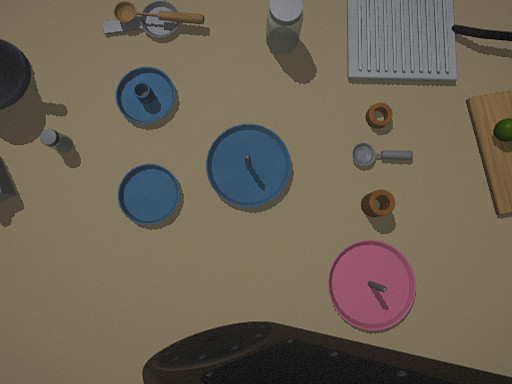

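View pics/wrist0.png

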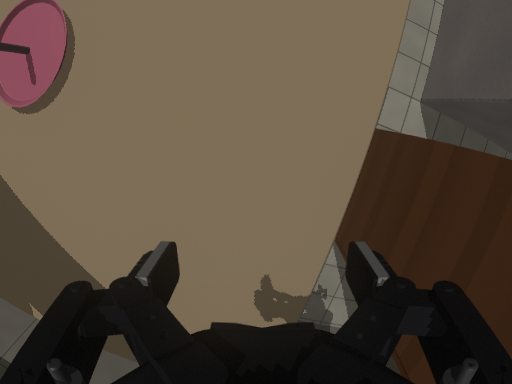

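The top view shows the blue stand with post at (249,166) and the pink decoy at (372,285). The tall ring is at (378,204) and the short ring at (379,115). The collared dish is at (146,95) and the plain dish at (150,194). I'll measure them by silhouette and check in crops.

```bash
cat > h.py <<'E'
import numpy as np,cv2
from scipy.optimize import least_squares
def proj(d,X):
    c=np.asarray(X)@d["R"].T+d["t"]; p=c@d["intrinsics"].T; return p[:,:2]/p[:,2:]
A=np.linspace(0,2*np.pi,72)
def circ(x,y,z,rad): return np.c_[x+rad*np.cos(A),y+rad*np.sin(A),np.full(72,z)]
def hull(d,x,y,rings):
    return cv2.convexHull(np.vstack([proj(d,circ(x,y,z,rr)) for z,rr in rings]).astype(np.float32))
def hc(h):
    m=cv2.moments(h); return np.array([m['m10']/m['m00'],m['m01']/m['m00']]),m['m00']
def back(d,uv,z):
    ray=d["R"].T@np.linalg.inv(d["intrinsics"])@np.array([*uv,1.]); c=-d["R"].T@d["t"]
    return c+ray*(z-c[2])/ray[2]
def mask(img,kind):
    hsv=cv2.cvtColor(img,cv2.COLOR_RGB2HSV)
    if kind=='blue': return cv2.inRange(hsv,(95,90,40),(120,255,255))
    return cv2.inRange(hsv,(0,140,30),(14,255,200))
def blob(m,seed):
    n,l,st,c=cv2.connectedComponentsWithStats(m)
    ids=[i for i in range(1,n) if st[i,4]>40]
    i=min(ids,key=lambda i:np.hypot(*(c[i]-seed)))
    k=(l==i).astype(np.uint8); cs,_=cv2.findContours(k,cv2.RETR_EXTERNAL,cv2.CHAIN_APPROX_NONE)
    return cv2.convexHull(max(cs,key=cv2.contourArea)).astype(np.float32)
def fit(d,h,rings,x0):
    c,a=hc(h)
    s=least_squares(lambda p:hc(hull(d,*p,rings))[0]-c,x0)
    return s.x,a,hc(hull(d,*s.x,rings))[1]
E
python3 - <<'E'
from h import *
from bench import r
D={n:r.get_image(n) for n in("side","top")}
O={'stand':('blue',[(.018,.09),(0,.065)],dict(top=(249,166),side=(272,193))),
'spacer':('wood',[(0,.026),(.06,.026)],dict(top=(378,204),side=(257,267))),
'short':('wood',[(0,.026),(.025,.026)],dict(top=(379,115),side=(359,268))),
'dish':('blue',[(.016,.065),(0,.05)],dict(top=(146,95),side=(308,147))),
'plain':('blue',[(.016,.065),(0,.05)],dict(top=(150,194),side=(237,155)))}
for o,(k,rings,sd) in O.items():
    for n,d in D.items():
        h=blob(mask(d["frame"],k),sd[n]); x0=back(d,sd[n],.02)[:2]
        x,a,b=fit(d,h,rings,x0); print(o,n,x.round(4),'area',a,round(b),'centre',hc(h)[0].round(1))
d=D['top']
f=d["frame"][:,:,::-1]
a=cv2.resize(f[165:240,340:415],(300,300),interpolation=2);b=cv2.resize(f[80:155,340:415],(300,300),interpolation=2)
c=cv2.resize(f[58:133,108:183],(300,300),interpolation=2)
g=D['side']["frame"][:,:,::-1]
e=cv2.resize(g[230:300,220:390],(425,175),interpolation=2);e2=cv2.resize(g[120:215,200:340],(425,288),interpolation=2)
o=np.zeros((600,800,3),np.uint8);o[:300,:300]=a;o[300:,:300]=c;o[:175,300:725]=e;o[200:488,300:725]=e2
cv2.imwrite('pics/crop.png',o)
E
```

```text
stand side [0.5094 0.0305] area 2238.5 2411 centre [272.2 191.8]
stand top [0.5099 0.0334] area 5371.0 5651 centre [247.8 165.1]
spacer side [ 0.4363 -0.2045] area 399.5 1051 centre [256.5 256.6]
spacer top [ 0.431  -0.2345] area 328.5 777 centre [378.8 203.9]
short side [ 0.6304 -0.236 ] area 387.5 692 centre [359.3 264.8]
short top [ 0.6289 -0.2491] area 375.5 573 centre [380.  113.7]
dish side [0.659  0.2597] area 598.0 751 centre [307.8 145.4]
dish top [0.6593 0.2594] area 2552.5 2723 centre [145.   94.7]
plain side [0.4442 0.2382] area 683.0 832 centre [236.8 153.8]
plain top [0.4437 0.2394] area 2856.5 3042 centre [148.1 194. ]
```

View pics/crop.png

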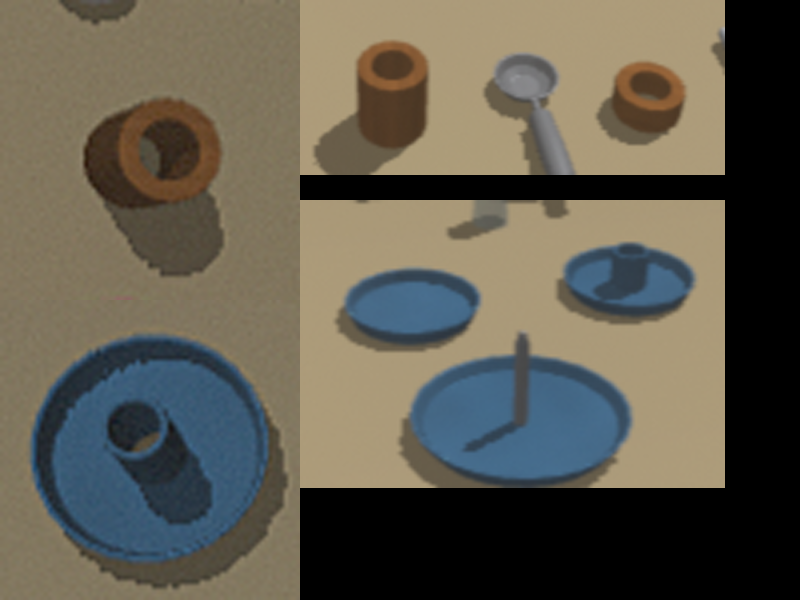

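The crops confirm it: the tall ring, about 60 mm high, is at top (378,204) / side (257,267), and the short one is at side (359,268). The collared dish is at top (146,95) / side (308,147), and the plain dish has no collar. The ring masks are incomplete, so I'll refine them.

Run:
```python
from h import *
from bench import r
D={n:r.get_image(n) for n in("side","top")}
t=cv2.cvtColor(D['top']["frame"],cv2.COLOR_RGB2HSV);s=cv2.cvtColor(D['side']["frame"],cv2.COLOR_RGB2HSV)
print([t[203,x].tolist() for x in range(356,400,3)]); print([s[y,257].tolist() for y in range(244,296,4)])
print(t[226,382],s[294,235])
def wm(img):
    h=cv2.cvtColor(img,cv2.COLOR_RGB2HSV); return cv2.inRange(h,(0,120,10),(17,255,255))|0
def bm(img):
    h=cv2.cvtColor(img,cv2.COLOR_RGB2HSV); return cv2.inRange(h,(90,70,10),(125,255,255))
def fr(o,rings,sd,m):
    for n,d in D.items():
        h=blob(m(d["frame"]),sd[n]); x0=back(d,sd[n],.02)[:2]
        x,a,b=fit(d,h,rings,x0)
        g=cv2.boundingRect(h); print(o,n,x.round(4),'area',a,round(b),'bbox',g,cv2.boundingRect(hull(d,*x,rings)))
fr('spacer',[(0,.026),(.06,.026)],dict(top=(378,204),side=(257,267)),wm)
fr('short',[(0,.026),(.025,.026)],dict(top=(379,115),side=(359,268)),wm)
fr('stand',[(.018,.09),(0,.07)],dict(top=(249,166),side=(272,193)),bm)
fr('dish',[(.016,.065),(0,.05)],dict(top=(146,95),side=(308,147)),bm)
# overlay predicted post and collar
for n,d in D.items():
    print(n,'post tip',proj(d,[[.5097,.032,.092],[.5097,.032,.008]]).round(1).tolist(),'collar',proj(d,[[.659,.2595,.042],[.659,.2595,.005]]).round(1).tolist())
```

```text
[[20, 71, 130], [19, 71, 132], [14, 121, 63], [17, 129, 69], [15, 125, 63], [15, 165, 108], [15, 144, 103], [20, 67, 84], [15, 132, 54], [19, 120, 51], [16, 144, 62], [15, 154, 71], [14, 147, 113], [18, 104, 113], [21, 67, 130]]
[[20, 74, 172], [14, 155, 138], [14, 134, 80], [14, 132, 81], [14, 134, 80], [14, 157, 145], [14, 135, 83], [14, 135, 83], [13, 137, 84], [14, 134, 84], [14, 138, 83], [15, 134, 84], [20, 77, 109]]
[18 72 82] [ 19  76 104]
spacer side [ 0.4323 -0.2314] area 978.5 1120 bbox (243, 247, 28, 42) (241, 245, 30, 45)
spacer top [ 0.4323 -0.2325] area 684.5 775 bbox (361, 190, 34, 27) (359, 188, 37, 29)
short side [ 0.626  -0.2446] area 609.0 709 bbox (345, 255, 29, 28) (343, 253, 31, 31)
short top [ 0.626  -0.2462] area 479.5 572 bbox (366, 103, 26, 25) (364, 101, 29, 28)
stand side [0.5094 0.0304] area 2311.0 2435 bbox (237, 172, 72, 42) (235, 171, 75, 43)
stand top [0.51   0.0332] area 5445.5 5650 bbox (206, 124, 85, 83) (205, 122, 86, 86)
dish side [0.6588 0.2581] area 674.0 754 bbox (288, 135, 41, 22) (285, 134, 45, 24)
dish top [0.6593 0.2595] area 2574.5 2723 bbox (116, 67, 59, 56) (114, 65, 62, 59)
side post tip [[272.8, 163.6], [272.0, 193.2]] collar [[308.4, 136.2], [307.5, 147.4]]
top post tip [[247.8, 156.6], [248.6, 165.5]] collar [[141.1, 89.6], [146.4, 96.5]]
```

```bash
cat > mv.py <<'E'
from h import *
from bench import r
from scipy.spatial.transform import Rotation as Ro
def go(x,y,z):
    s=r.state();R=Ro.from_rotvec(s["tool_rot"]).as_matrix()
    d=np.array([x,y,z])-s["tcp_pos"]
    print('t',s["time_s"],'tcp',s["tcp_pos"].round(4),'gap',round(s["finger_gap"],4),'F',s["ft_force"].round(2),'R',R.round(3).tolist())
    print('tool shift mm',(R.T@d*1000).round(1), 'tool y err',(R[:,1]-[0,0,-1]).round(4),'yaw of tool z deg',np.degrees(np.arctan2(R[1,2],R[0,2])).round(1))
E
python3 -c "
from mv import *
go(.432,-.232,.2)"
```

```text
t 0.35 tcp [ 0.1857 -0.6228  0.3037] gap 0.0854 F [-0.05 -0.04  0.18] R [[-0.958, -0.0, 0.286], [-0.286, 0.0, -0.958], [-0.0, -1.0, -0.0]]
tool shift mm [-347.7  103.8 -304.1] tool y err [-0.0001  0.0003  0.    ] yaw of tool z deg -73.4
```

Call:
carry_out(
  increments=[1,-15,4,-13,0,0,0,1,-25,8,-22,0,0,0,1,-25,8,-22,0,0,0,1,-25,8,-22,0,0,0,1,-25,8,-22,0,0,0,1,-25,8,-22,0,0,0,1,-25,8,-22,0,0,0,1,-25,8,-22,0,0,0,1,-25,8,-22,0,0,0,1,-25,8,-22,0,0,0,1,-25,8,-22,0,0,0,1,-25,8,-22,0,0,0,1,-25,8,-22,0,0,0,1,-22,4,-18,0,0,0,1,-10,0,-9,0,0,0,1,0,0,0,0,0,0,1,0,0,0,0,0,0],
  grip_force=25,
)

```text
time_s: 2.05
tcp_pos: [0.4314, -0.2328, 0.2001]
tool_rot: [-0.302, 2.065, -2.066]
ft_force: [-0.6, -0.1, 0.5]
finger_gap: 0.0855
```

```bash
python3 -c "
from mv import *
go(.432,-.232,.102)
d=r.get_image('wrist');cv2.imwrite('pics/w1.png',d['frame'][:,:,::-1])"
```

```text
t 2.05 tcp [ 0.4314 -0.2328  0.2001] gap 0.0855 F [-0.56 -0.08  0.46] R [[-0.958, 0.0, 0.286], [-0.286, -0.0, -0.958], [-0.0, -1.0, 0.0]]
tool shift mm [-0.8 98.1 -0.6] tool y err [ 0.0003 -0.0004  0.    ] yaw of tool z deg -73.4
```

View pics/w1.png

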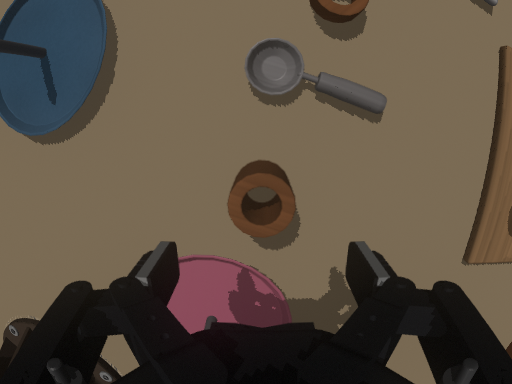

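The spacer sits centred between the pads, with its top face at about (262,204); I predicted (262,207). Descending and gripping.

Call:
carry_out(
  increments=[1,0,8,0,0,0,0,1,0,14,0,0,0,0,1,0,14,0,0,0,0,1,0,14,0,0,0,0,1,0,14,0,0,0,0,1,0,14,0,0,0,0,1,0,12,0,0,0,0,1,0,8,0,0,0,0,1,0,0,0,0,0,0,0.5,0,0,0,0,0,0,0.5,0,0,0,0,0,0,0.5,0,0,0,0,0,0,0.5,0,0,0,0,0,0,0.5,0,0,0,0,0,0,0.5,0,0,0,0,0,0],
  grip_force=25,
)

```text
time_s: 3.6
tcp_pos: [0.4317, -0.2326, 0.1026]
tool_rot: [-0.301, 2.064, -2.066]
ft_force: [-1.2, -0.7, 6.0]
finger_gap: 0.0518
```

Call:
carry_out(
  increments=[0.3,0,0,0,0,0,0,0.3,0,0,0,0,0,0,0.3,0,0,0,0,0,0,0.3,0,-5,0,0,0,0,0.3,0,-10,0,0,0,0,0.3,0,-10,0,0,0,0,0.3,0,0,0,0,0,0],
  grip_force=35,
)

```text
time_s: 4.3
tcp_pos: [0.4321, -0.2328, 0.1286]
tool_rot: [-0.299, 2.063, -2.067]
ft_force: [-0.1, 0.3, -0.5]
finger_gap: 0.0518
```

```bash
python3 -c "
from mv import *
go(.5097,.032,.225)
d=r.get_image('side');cv2.imwrite('pics/s2.png',cv2.resize(d['frame'][150:330,150:400,::-1],(750,540)))"
```

```text
t 4.3 tcp [ 0.4321 -0.2328  0.1286] gap 0.0518 F [-0.08  0.29 -0.53] R [[-0.958, 0.002, 0.286], [-0.286, -0.001, -0.958], [-0.002, -1.0, 0.002]]
tool shift mm [-150.2  -96.6 -231.4] tool y err [ 0.0021 -0.0013  0.    ] yaw of tool z deg -73.4
```

View pics/s2.png

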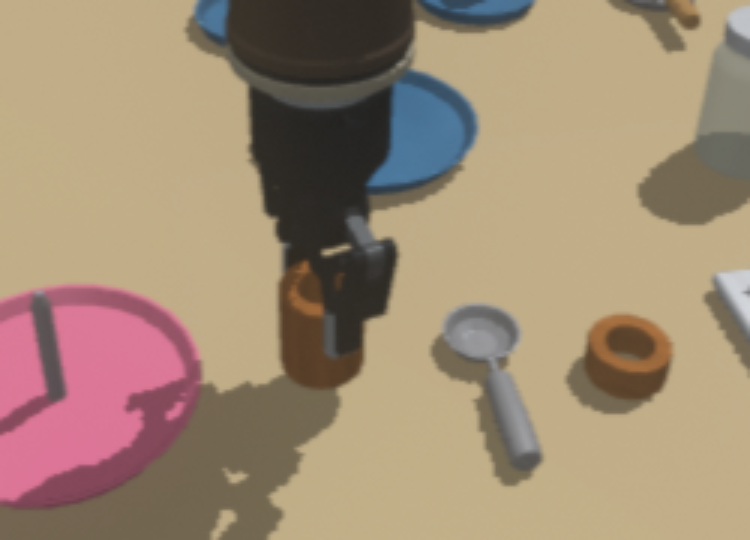

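The spacer is held upright, clear of the worktop. Next I lift it and carry it over the post.

Call:
carry_out(
  increments=[0.3,0,-10,0,0,0,0,0.3,0,-20,0,0,0,0,0.3,0,-22,0,0,0,0,0.3,0,-22,0,0,0,0,0.3,-6,-15,-9,0,0,0,0.3,-12,-8,-18,0,0,0,0.3,-14,0,-22,0,0,0,0.3,-14,0,-22,0,0,0,0.3,-14,0,-22,0,0,0,0.3,-14,0,-22,0,0,0,0.3,-14,0,-22,0,0,0,0.3,-14,0,-22,0,0,0,0.3,-14,0,-22,0,0,0,0.3,-14,0,-22,0,0,0,0.3,-12,0,-17,0,0,0,0.3,-8,0,-11,0,0,0,0.3,0,0,0,0,0,0,0.3,0,0,0,0,0,0],
)

```text
time_s: 6.15
tcp_pos: [0.5089, 0.0316, 0.2239]
tool_rot: [-0.302, 2.066, -2.066]
ft_force: [-0.7, 0.0, -0.1]
finger_gap: 0.0514
```

```bash
python3 -c "
from mv import *
go(.5097,.032,.111)
d=r.get_image('side');cv2.imwrite('pics/s3.png',cv2.resize(d['frame'][80:260,150:400,::-1],(750,540)))
d=r.get_image('wrist');cv2.imwrite('pics/w3.png',d['frame'][:,:,::-1])"
```

```text
t 6.15 tcp [0.5089 0.0316 0.2239] gap 0.0514 F [-0.71  0.03 -0.13] R [[-0.958, -0.0, 0.286], [-0.286, -0.0, -0.958], [0.0, -1.0, 0.0]]
tool shift mm [-9.000e-01  1.129e+02 -1.000e-01] tool y err [-0.0004 -0.0001  0.    ] yaw of tool z deg -73.4
```

View pics/s3.png

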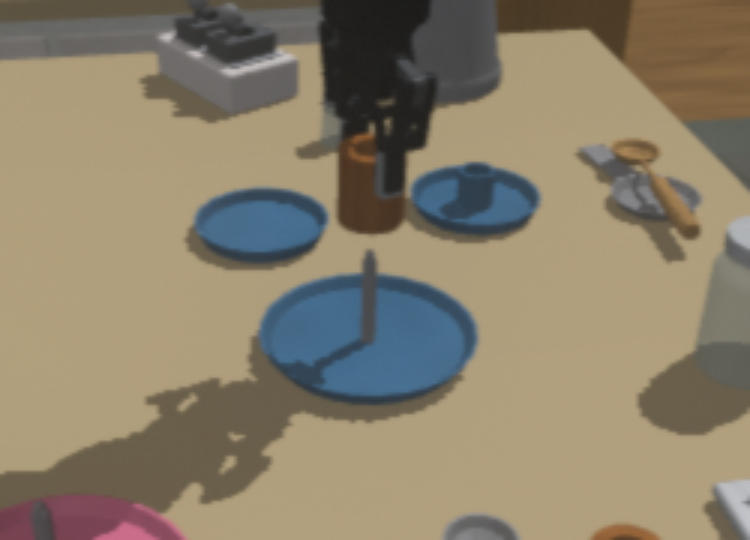

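View pics/w3.png

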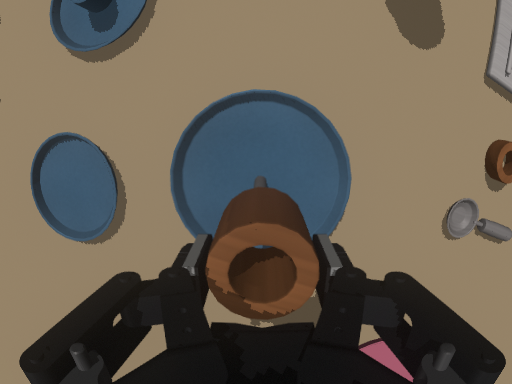

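Spacer and post line up: column 371 against 370 in the side crop, 263 against 262 in the wrist view. Lowering, slowly at the end.

Call:
carry_out(
  increments=[0.3,-1,6,0,0,0,0,0.3,0,10,0,0,0,0,0.3,0,10,0,0,0,0,0.3,0,10,0,0,0,0,0.3,0,10,0,0,0,0,0.3,0,10,0,0,0,0,0.3,0,10,0,0,0,0,0.3,0,10,0,0,0,0,0.3,0,10,0,0,0,0,0.3,0,10,0,0,0,0,0.3,0,6,0,0,0,0,0.3,0,4,0,0,0,0,0.3,0,2,0,0,0,0,0.3,0,1,0,0,0,0,0.3,0,0,0,0,0,0,0.3,0,0,0,0,0,0],
)

```text
time_s: 7.85
tcp_pos: [0.5103, 0.0321, 0.1152]
tool_rot: [-0.301, 2.066, -2.066]
ft_force: [-0.0, 0.5, -0.7]
finger_gap: 0.0511
```

Call:
carry_out(
  increments=[0.3,0,1,0,0,0,0,0.3,0,1,0,0,0,0,0.3,0,1,0,0,0,0,0.3,0,1,0,0,0,0,0.3,0,0,0,0,0,0],
)

```text
time_s: 8.35
tcp_pos: [0.5101, 0.0321, 0.1108]
tool_rot: [-0.301, 2.066, -2.066]
ft_force: [-1.3, 0.3, 0.4]
finger_gap: 0.0515
```

Call:
carry_out(
  increments=[0.3,0,1,0,0,0,0,0.3,0,0.5,0,0,0,0,0.3,0,0,0,0,0,0],
)

```text
time_s: 8.65
tcp_pos: [0.5102, 0.0321, 0.1106]
tool_rot: [-0.301, 2.065, -2.066]
ft_force: [-7.8, 0.1, 31.2]
finger_gap: 0.0515
```

```bash
python3 -c "
from mv import *
go(.5097,.032,.111)
d=r.get_image('side');cv2.imwrite('pics/s4.png',cv2.resize(d['frame'][80:260,150:400,::-1],(750,540)))"
```

```text
t 8.65 tcp [0.5102 0.0321 0.1106] gap 0.0515 F [-7.85  0.06 31.19] R [[-0.958, 0.001, 0.286], [-0.286, 0.0, -0.958], [-0.001, -1.0, 0.0]]
tool shift mm [ 0.5 -0.4  0. ] tool y err [0.0007 0.     0.    ] yaw of tool z deg -73.4
```

View pics/s4.png

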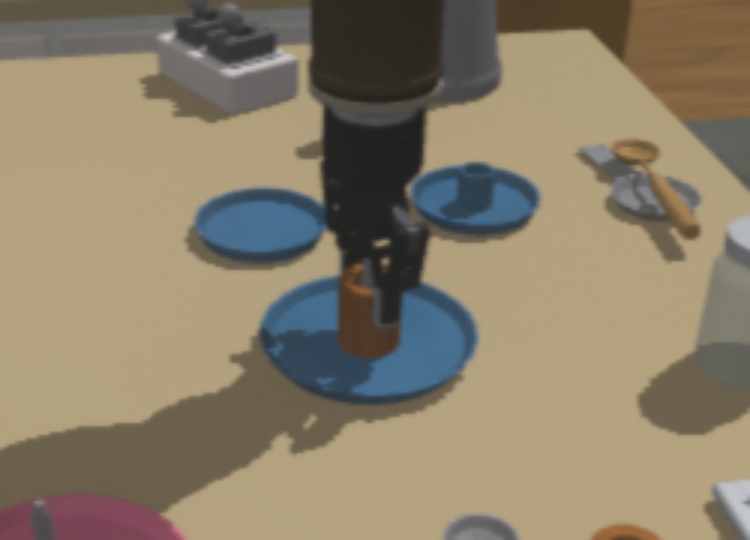

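The spacer is on the floor round the post, with contact force at the expected height. I'll relieve the pressure, then open and wait.

Call:
carry_out(
  increments=[0.3,0,-1,0,0,0,0,0.75,0,0,0,0,0,0,0.9,0,0,0,0,0,0,1,0,0,0,0,0,0,1,0,0,0,0,0,0,1,0,0,0,0,0,0,1,0,0,0,0,0,0,1,0,0,0,0,0,0,1,0,0,0,0,0,0],
)

```text
time_s: 9.6
tcp_pos: [0.5101, 0.0321, 0.1104]
tool_rot: [-0.301, 2.066, -2.066]
ft_force: [-0.6, -0.4, 0.2]
finger_gap: 0.0853
```

```bash
python3 -c "
from mv import *
go(.5097,.032,.23)"
```

```text
t 9.6 tcp [0.5101 0.0321 0.1104] gap 0.0853 F [-0.56 -0.44  0.24] R [[-0.958, -0.0, 0.286], [-0.286, 0.0, -0.958], [0.0, -1.0, -0.0]]
tool shift mm [   0.4 -119.6   -0. ] tool y err [-0.  0.  0.] yaw of tool z deg -73.4
```

Call:
carry_out(
  increments=[1,0,-8,0,0,0,0,1,0,-16,0,0,0,0,1,0,-16,0,0,0,0,1,0,-16,0,0,0,0,1,0,-16,0,0,0,0,1,0,-18,0,0,0,0,1,-10,-10,-8,0,0,0,0.7,-20,0,-17,0,0,0,0.7,-24,0,-20,0,0,0,0.7,-24,0,-20,0,0,0,0.7,-24,0,-20,0,0,0,0.7,-24,0,-20,0,0,0,0.7,-24,0,-20,0,0,0,0.7,-24,0,-20,0,0,0,0.7,-20,0,-18,0,0,0,0.7,-14,0,-12,0,0,0,0.7,0,0,0,0,0,0,0.7,0,0,0,0,0,0],
)

```text
time_s: 11.4
tcp_pos: [0.6591, 0.2592, 0.2106]
tool_rot: [-0.303, 2.065, -2.066]
ft_force: [-0.0, 0.0, 0.7]
finger_gap: 0.0598
```

```bash
python3 -c "
from mv import *
go(.659,.2595,.087)
d=r.get_image('side');cv2.imwrite('pics/s5.png',cv2.resize(d['frame'][80:260,150:400,::-1],(750,540)))
d=r.get_image('wrist');cv2.imwrite('pics/w5.png',d['frame'][:,:,::-1])
d=r.get_image('top');cv2.imwrite('pics/t5.png',d['frame'][:,:,::-1])"
```

```text
t 11.4 tcp [0.6591 0.2592 0.2106] gap 0.0598 F [-0.04  0.    0.73] R [[-0.958, -0.0, 0.286], [-0.286, -0.0, -0.958], [0.0, -1.0, 0.0]]
tool shift mm [-1.000e-01  1.236e+02 -3.000e-01] tool y err [-0.0004 -0.0002  0.    ] yaw of tool z deg -73.4
```

View pics/s5.png

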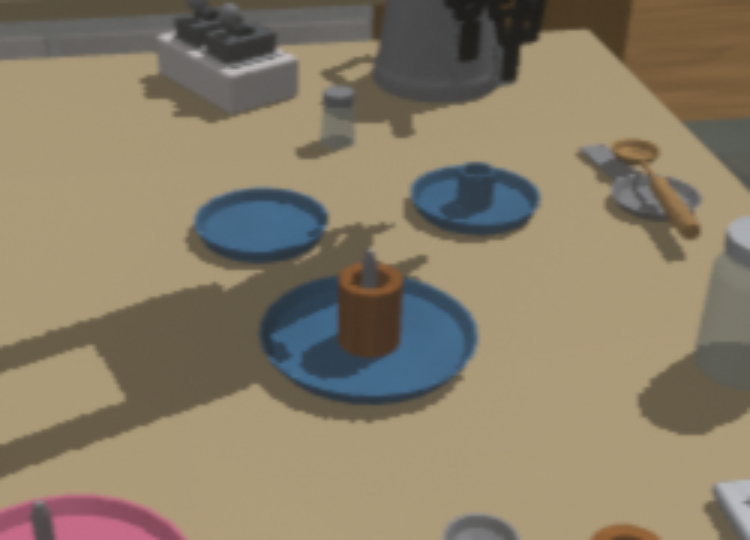

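View pics/w5.png

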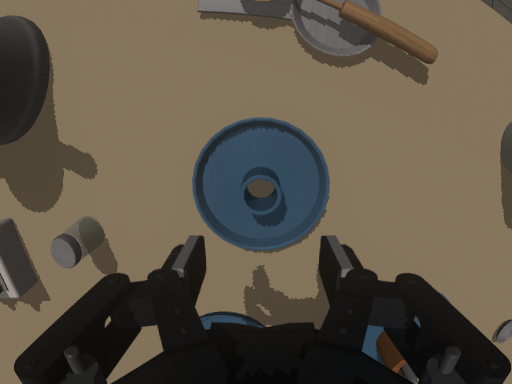

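View pics/t5.png

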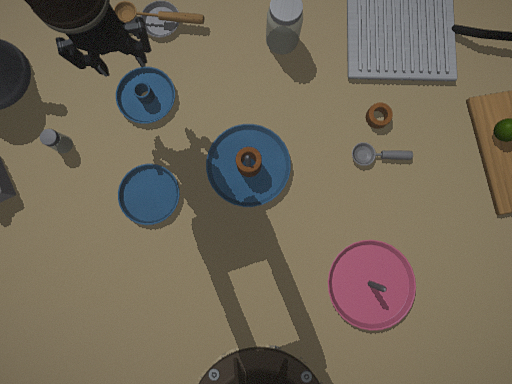

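The spacer stands on the plate, upright, with the post through it (side crop (370,310), top (248,160)). The collar is centred under the pads at wrist (262,196). Descending onto the dish.

Call:
carry_out(
  increments=[0.7,0,8,0,0,0,0,0.7,0,15,0,0,0,0,0.7,0,15,0,0,0,0,0.7,0,15,0,0,0,0,0.7,0,15,0,0,0,0,0.7,0,15,0,0,0,0,0.7,0,14,0,0,0,0,0.7,0,12,0,0,0,0,0.7,0,9,0,0,0,0,0.7,0,5,0,0,0,0,0.7,0,0,0,0,0,0,0.3,0,0,0,0,0,0,0.3,0,0,0,0,0,0,0.3,0,0,0,0,0,0,0.3,0,0,0,0,0,0,0.3,0,0,0,0,0,0,0.2,0,0,0,0,0,0,0.2,0,0,0,0,0,0],
  grip_force=40,
)

```text
time_s: 13.35
tcp_pos: [0.6599, 0.2594, 0.0883]
tool_rot: [-0.3, 2.066, -2.065]
ft_force: [-1.0, -0.3, 6.8]
finger_gap: 0.0357
```

Call:
carry_out(
  increments=[0.2,0,-4,0,0,0,0,0.2,0,-8,0,0,0,0,0.2,0,-14,0,0,0,0,0.2,0,-16,0,0,0,0,0.2,0,-16,0,0,0,0,0.2,0,-16,0,0,0,0,0.2,0,-16,0,0,0,0,0.2,0,-16,0,0,0,0,0.2,0,-12,0,0,0,0,0.2,0,-6,0,0,0,0,0.2,0,0,0,0,0,0,0.2,0,0,0,0,0,0],
)

```text
time_s: 14.55
tcp_pos: [0.6592, 0.2591, 0.2109]
tool_rot: [-0.302, 2.066, -2.066]
ft_force: [0.5, 0.2, -1.3]
finger_gap: 0.0361
```

```bash
python3 -c "
from mv import *
go(.5097,.032,.212)
d=r.get_image('side');cv2.imwrite('pics/s6.png',cv2.resize(d['frame'][50:230,150:400,::-1],(750,540)))"
```

```text
t 14.55 tcp [0.6592 0.2591 0.2109] gap 0.0361 F [ 0.46  0.16 -1.26] R [[-0.958, -0.001, 0.286], [-0.286, -0.0, -0.958], [0.001, -1.0, 0.0]]
tool shift mm [208.1  -1.  175. ] tool y err [-0.0007 -0.0002  0.    ] yaw of tool z deg -73.4
```

View pics/s6.png

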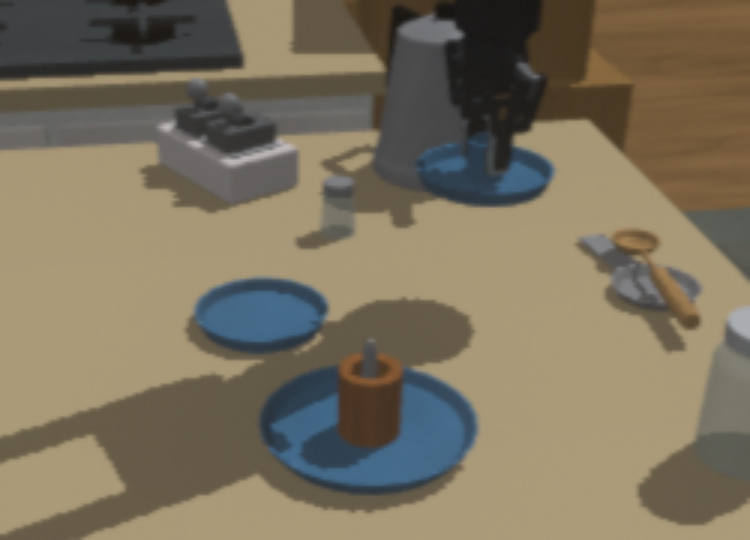

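The dish is held level and high. Carrying it over the post.

Call:
carry_out(
  increments=[0.2,6,0,5,0,0,0,0.2,12,0,10,0,0,0,0.2,17,0,14,0,0,0,0.2,19,0,16,0,0,0,0.2,19,0,16,0,0,0,0.2,19,0,16,0,0,0,0.2,19,0,16,0,0,0,0.2,19,0,16,0,0,0,0.2,19,0,16,0,0,0,0.2,19,0,16,0,0,0,0.2,17,0,14,0,0,0,0.2,12,0,11,0,0,0,0.2,8,0,6,0,0,0,0.2,3,0,3,0,0,0,0.2,0,0,0,0,0,0,0.2,0,0,0,0,0,0],
)

```text
time_s: 16.2
tcp_pos: [0.5106, 0.0325, 0.2114]
tool_rot: [-0.301, 2.066, -2.065]
ft_force: [0.2, -0.4, -1.1]
finger_gap: 0.0359
```

Run:
```python
from mv import *
go(.5097,.032,.157)
d=r.get_image('side');f=d['frame']
for p in proj(d,[[.5097,.032,.092]]): print(p)
h=blob(mask(f,'blue'),(273,150))
cv2.imwrite('pics/s7.png',cv2.resize(f[80:260,150:400,::-1],(750,540)))
d=r.get_image('top');cv2.imwrite('pics/t7.png',cv2.resize(d['frame'][80:240,150:350,::-1],(750,600)))
```

```text
t 16.2 tcp [0.5106 0.0325 0.2114] gap 0.0359 F [ 0.23 -0.42 -1.13] R [[-0.958, 0.0, 0.286], [-0.286, 0.0, -0.958], [-0.0, -1.0, 0.0]]
tool shift mm [ 1.  54.4  0.2] tool y err [0.0005 0.0001 0.    ] yaw of tool z deg -73.4
[272.83372149 163.57448093]
```

View pics/s7.png

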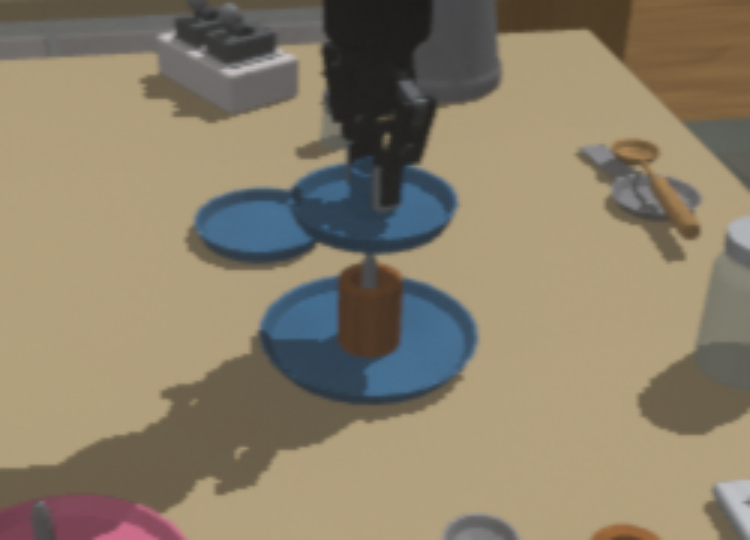

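View pics/t7.png

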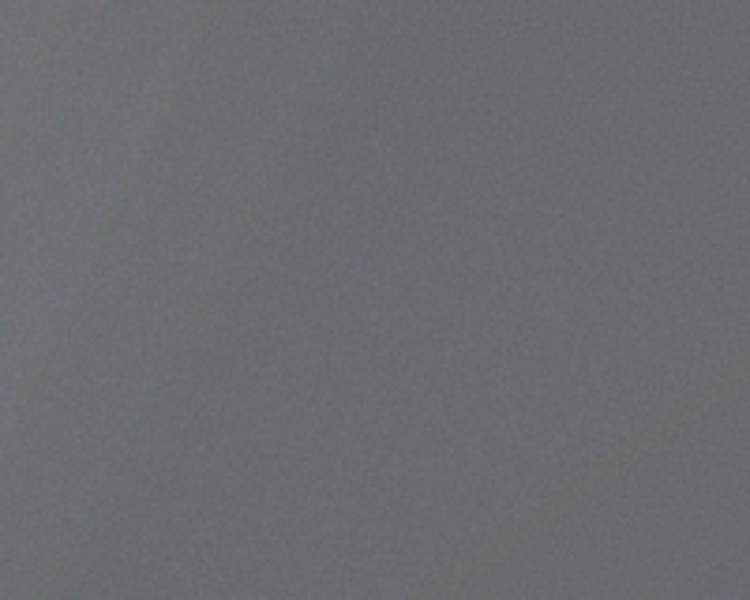

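Run:
```python
from mv import *
d=r.get_image('side');f=d['frame'];m=mask(f,'blue')
H=lambda x,y,z:hull(d,x,y,[(z+.016,.065),(z,.05)])
h=H(.5106,.0325,.1230);print('expected bbox',cv2.boundingRect(h),h[:,0].min(0),h[:,0].max(0))
for y in range(138,164,2):
    xs=np.where(m[y,240:310])[0]+240; print(y,xs.min() if len(xs) else None,xs.max() if len(xs) else None,end=' | ')
o=f[:,:,::-1].copy();o=cv2.resize(o[110:200,200:350],(750,450),interpolation=0)
cv2.polylines(o,[((h-[200,110]+.5)*5).astype(int)],True,(0,255,255),1);cv2.imwrite('pics/s8.png',o)
```

```text
expected bbox (245, 133, 58, 30) [245.04732 133.0134 ] [302.44778 162.61578]
138 253 292 | 140 250 296 | 142 249 299 | 144 240 300 | 146 240 301 | 148 240 301 | 150 240 300 | 152 240 299 | 154 240 297 | 156 240 295 | 158 240 292 | 160 240 288 | 162 240 282 |
```

View pics/s8.png

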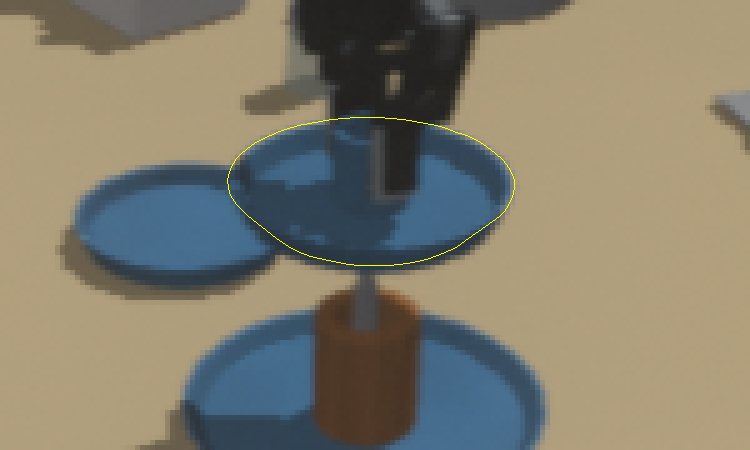

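The dish's outline sits up to 3 mm to the +x side of the post axis, inside the 8 mm clearance. I'll trim 2 mm and lower.

Call:
carry_out(
  increments=[0.2,2,0,-0.5,0,0,0,0.2,0,5,0,0,0,0,0.2,0,7,0,0,0,0,0.2,0,7,0,0,0,0,0.2,0,7,0,0,0,0,0.2,0,7,0,0,0,0,0.2,0,7,0,0,0,0,0.2,0,5,0,0,0,0,0.2,0,3,0,0,0,0,0.2,0,2,0,0,0,0,0.2,0,1,0,0,0,0,0.2,0,0,0,0,0,0,0.2,0,0,0,0,0,0],
)

```text
time_s: 17.65
tcp_pos: [0.5082, 0.032, 0.1606]
tool_rot: [-0.301, 2.066, -2.066]
ft_force: [-1.1, -0.2, -1.0]
finger_gap: 0.0361
```

Call:
carry_out(
  increments=[0.2,0,1,0,0,0,0,0.2,0,1,0,0,0,0,0.2,0,1,0,0,0,0,0.2,0,0,0,0,0,0],
)

```text
time_s: 18.05
tcp_pos: [0.508, 0.032, 0.1573]
tool_rot: [-0.302, 2.066, -2.066]
ft_force: [-0.7, 0.8, -1.7]
finger_gap: 0.0361
```

Call:
carry_out(
  increments=[0.2,0,1,0,0,0,0,0.2,0,0,0,0,0,0],
)

```text
time_s: 18.25
tcp_pos: [0.5081, 0.032, 0.1564]
tool_rot: [-0.301, 2.066, -2.066]
ft_force: [0.3, 0.4, -0.1]
finger_gap: 0.0359
```

Call:
carry_out(
  increments=[0.2,0,0.5,0,0,0,0,0.2,0,0,0,0,0,0],
)

```text
time_s: 18.45
tcp_pos: [0.5081, 0.032, 0.1562]
tool_rot: [-0.301, 2.066, -2.066]
ft_force: [-2.5, -0.6, 8.3]
finger_gap: 0.0362
```

Run:
```python
from mv import *
go(.5097,.032,.157)
d=r.get_image('side');cv2.imwrite('pics/s9.png',cv2.resize(d['frame'][110:230,190:350,::-1],(800,600)))
```

```text
t 18.45 tcp [0.5081 0.032  0.1562] gap 0.0362 F [-2.48 -0.64  8.35] R [[-0.958, 0.0, 0.286], [-0.286, 0.0, -0.958], [-0.0, -1.0, 0.0]]
tool shift mm [-1.5 -0.8  0.5] tool y err [0.0003 0.     0.    ] yaw of tool z deg -73.4
```

View pics/s9.png

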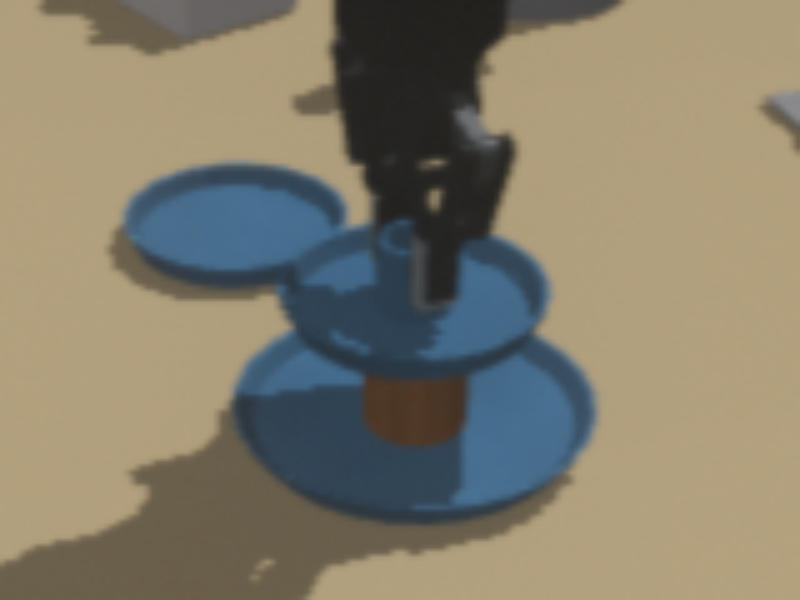

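Contact came at the expected height (0.1562 m against 0.1563 m). The dish is level and concentric with the spacer, column 414 against 415. Releasing.

Call:
carry_out(
  increments=[0.2,0,-0.3,0,0,0,0,0.45,0,0,0,0,0,0,0.6,0,0,0,0,0,0,0.7,0,0,0,0,0,0,0.7,0,0,0,0,0,0,0.7,0,0,0,0,0,0,0.7,0,0,0,0,0,0,0.7,0,0,0,0,0,0,0.7,0,-6,0,0,0,0,0.7,0,-12,0,0,0,0,0.7,0,-18,0,0,0,0,0.7,0,-20,0,0,0,0,0.7,0,-20,0,0,0,0,0.7,0,-20,0,0,0,0,0.7,0,-14,0,0,0,0,0.7,0,0,0,0,0,0,0.7,0,0,0,0,0,0],
)

```text
time_s: 20.2
tcp_pos: [0.5081, 0.032, 0.2668]
tool_rot: [-0.3, 2.065, -2.066]
ft_force: [0.0, -0.4, -0.8]
finger_gap: 0.0597
```

Run:
```python
from mv import *
go(.5097,.032,.157)
d=r.get_image('side');cv2.imwrite('pics/s10.png',cv2.resize(d['frame'][110:290,190:400,::-1],(700,600)))
h=blob(mask(d['frame'],'blue'),(272,165))
x=proj(d,[[.5097,.032,.11],[.5097,.032,.068]]);print(x)
d=r.get_image('wrist');cv2.imwrite('pics/w10.png',d['frame'][:,:,::-1])
```

```text
t 20.2 tcp [0.5081 0.032  0.2668] gap 0.0597 F [ 0.02 -0.37 -0.75] R [[-0.958, 0.001, 0.286], [-0.286, 0.0, -0.958], [-0.001, -1.0, 0.0]]
tool shift mm [ -1.4 109.8   0.5] tool y err [0.0011 0.     0.    ] yaw of tool z deg -73.4
[[273.01844193 156.82267985]
 [272.59372461 172.34671654]]
```

View pics/s10.png

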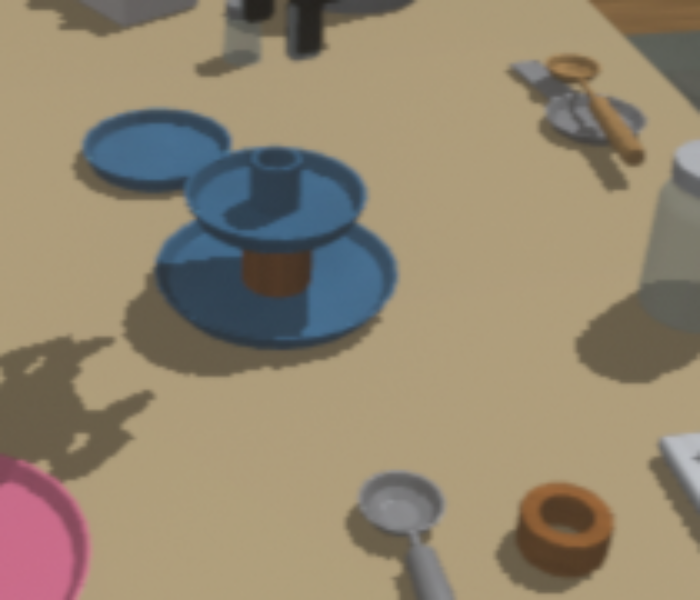

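View pics/w10.png

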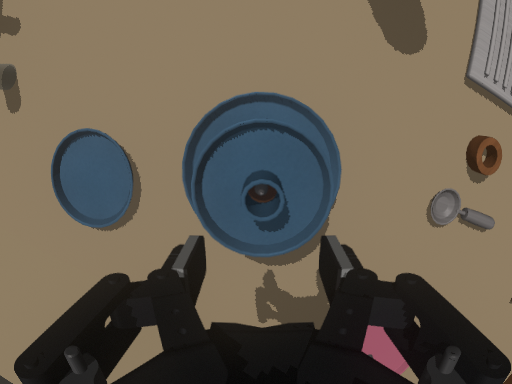

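The dish is level on the spacer. Its collar top is at side (272.8,157), where (273.0,156.8) was predicted, and the post shows in the hole. The short ring has not moved and the gripper is clear.

```bash
python3 -c "
from bench import r
print(r.sign_off())"
```

```text
the job is handed in; nothing more can be done
None
```

The serving stand is together and the job is handed in, at about 20 s of the 48 s allowed. The hand-in reports no verdict, so what follows rests on my own checks.

- **Spacer:** I set it over the post until it pressed on the plate floor at the expected height, then let go. The force peaked at about 31 N on contact, and I relieved it before opening the fingers. The pictures afterwards showed it upright with the post through its bore.
- **Dish:** I held it by the collar and lowered it until it touched the spacer at about 8 N, with the tool at 0.1562 m against 0.1563 m expected. After release it looks level, and its collar top is within about a pixel of where the side view should show it.
- **Surroundings:** I did not touch the short ring, the pink stand or the plain dish, and the gripper was well clear of everything at hand-in.
- **Check that disagreed:** before lowering, the side view put the dish up to 3 mm off the post axis. I shifted it 2 mm, and it then lined up with the spacer. The top camera could not confirm this because the arm blocked its view.

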